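Open the strip feeder and hold its tensioner back

TASK

Make the terminal-strip feeder ready for a new strip: pull its tray, the one with the bar handle on the unit that carries the flat reel, all the way out to its stop. Then push the sprung tensioner arm in the tray back past its ratchet click and on until it will go no further, and finish while still holding it there with the fingers against its spring, clear of the pawl, with the tray still fully out. Leave the die drawer beside it shut and the other things on the bench where they are.

Things in the scene. Friction and masses are not known exactly. Their poses are not given: they have to be found in the camera images.
- feeder: strip feeder unit, fixed to the bench: grey sheet-metal housing 240 (x, deep) x 200 (y, wide) x 130 high, open at its front (-x side), with a flat terminal reel, 130 dia, up to z = 166, on the rear half of its top, centred 170 behind the front edge. Origin on the bench under the middle of its front edge; -x is its front, y its width, z up. Its place and yaw vary and it may stand to the left or the right of the die unit, which is of the same size and has a knob
- handle (a point): centre of the feeder tray's bar handle: steel round bar 10 dia, 90 long along y, 98 above the bench (32 below the unit's top), on two 10 dia end posts, standing 40 mm in front of the tray's front panel (clear gap behind the bar 35). Site axes as the feeder's; it moves with the tray
- feedtray (a joint): how far the tray is pulled out along the feeder's -x (m): 0 shut, 0.15 at its stop; it starts 0.02 to 0.06 out. Friction about 4.5 N, stays where left. Tray: white-painted metal, front panel 190 wide with its top 115 above the bench, floor 16 above the bench, the side walls 47 above the bench; inner width 164
- roller (a point): upright roller post at the arm's free end: black plastic, 18 dia, free from 59 to 114 above the bench; this point on its axis at 95. 100 from the arm's vertical pivot axis (193 behind the handle bar, 20 to +y of the tray's middle); point x axis points from roller to pivot. Reachable only with the tray out. Rests at the tray's -y side; is pushed to the +y side, clockwise seen from above
- tensioner (a joint): angle of the tensioner arm (rad): 0 at rest (arm pointing to the tray's front and 0.7 rad to the -y side), growing as it is pushed back (towards +y); the end stop is at 0.8. Flat steel arm 14 wide, 8 thick, its underside 50 above the bench. Spring: the push at the roller is about 4 N at rest, 8.5 N at the stop. Near 0.45 a pawl clicks behind the arm, adding some 2 N before that; if let go after the click the arm falls back on the pawl at about 0.45 and stays there
- pawl (a joint): angle of the small brass pawl bar under the arm (rad): 0 raised, grows to about 0.13 as the passing arm presses it down, springs back to 0 at the click
- diedrawer (a joint): how far the drawer of the other unit (die unit, same size, black knob, a cardboard box on top, no reel) is open (m); 0 shut
- screwdriver_grip (a point): wooden-handled screwdriver lying near the robot's end of the bench; point on its handle
- wrench: steel wrench lying near the robot's end of the bench; body origin
- jar: clear jar, 60 dia x 85 high; origin at its underside
- carton: cardboard carton 130 x 100 x 80; origin at its underside
- terminaltray: grey divided parts tray 160 x 120 x 40; origin at its underside
- mug: white mug, 80 dia x 90; origin at its underside
- taperoll: black tape roll 70 dia x 22 high, lying near the robot's end of the bench; origin at its underside
- dieblock: steel die block 50 x 40 x 30 near the robot's end of the bench; origin at its underside

How it is judged (in metres and radians):
On the way, in this order (a step that is already met when the one before it is completed fails the run):
1. the feeder tray is pulled out to its stop (value of joint feedtray above 0.142 m and value of joint tensioner below 0.2 rad), for 0.2 s.
2. the tensioner arm is pushed back past its click, the pawl sprung up behind it, with the tray out (value of joint tensioner above 0.5 rad and value of joint pawl below 0.06 rad and value of joint feedtray above 0.138 m), for 0.1 s.
At the end, for the whole second after the job is handed in: Through the last second the tensioner arm is held beyond 0.66 rad (stop at 0.8, pawl rest at about 0.45, so that only the fingers carry it), the fingers press on it with more than 2 N, the pawl is up, the tray is out by more than 138 of 150 mm, and the die drawer is less than 20 mm open (value of joint tensioner above 0.66 rad and contact force between the fingers and tensioner above 2 N and value of joint pawl below 0.06 rad and value of joint feedtray above 0.138 m and value of joint diedrawer below 0.02 m); the arm keeps its last pose, push and grip.
It fails at once if the die drawer is pulled open (value of joint diedrawer above 0.03 m).
It fails at once if another thing on the bench is moved by more than 40 mm (distance of any of screwdriver_grip, wrench, jar, carton, terminaltray, mug, taperoll, dieblock from where it was at the start of the episode above 0.04 m).
It also fails if it takes over 48 s, if anything falls off the work surface, if the arm or the gripper's body presses on something with over 40 N, if the wrist force passes 120 N, or if a joint passes its speed limit or range.

ROBOT

A 7-joint arm with a two-finger parallel gripper is mounted at the origin on the work surface. World frame = base frame: x ahead of the robot, y to its left, z up, the work surface at z = 0. Lengths are in mm, angles in rad, forces in N, time in s.
With the tool pointing down it reaches from about 400 to 875 mm from the base axis. Payload 4.4 kg.
Tool frame: the origin (TCP) lies at the very end of the fingers, on their centre line; the grasp point (between the pads) lies 19 mm behind it (ctrl.grip_point_offset is the distance from the TCP to the grasp point, in mm); z points along the fingers, y is the line along which they close (so a half turn about z gives the same grasp; the last joint's range is limited). The gripper opens to 85 mm and grips with 20 to 120 N. Pads are 22 mm wide; open, the fingers measure 114 mm over their backs; the gripper's body (76 mm by 85 mm) begins 54 mm behind the grasp point. The pads swing forward as they close: fully open they stand 13 mm farther back than shut.
Start: joints at [1.261, 0.628, 0.038, 1.517, -0.027, 0.996, -0.02], TCP at [156.932, -630.785, 231.313] pointing down, gripper open.
Joint ranges: [-3.06, 3.06], [-0.37, 2.12], [-1.25, 1.32], [0.18, 2.47], [-1.1, 4.24], [0.23, 1.98], [-2.94, 2.94]. Speed limits (rad/s): [2.57, 2.57, 3.14, 3.14, 3.14, 3.14, 3.14].

INTERFACE

Orientations are given as [roll, pitch, yaw] about the fixed x, y, z axes, in that order (R = Rz(yaw) Ry(pitch) Rx(roll)).
In Python, from cell import ctrl gives the robot as it stands.
- The arm moves only by the tool jog_arm, never from a script. Its argument "increments" is one flat list of numbers, 7 for each row, row after row: the finger opening in cm, from 0 to 8.54, then the shift along the tool's x, y, z in cm, then the turn, a rotation vector about the tool's x, y, z in degrees. In form: [fingers, x, y, z, rx, ry, rz, fingers, x, y, z, rx, ry, rz, ...]. A call has 1 to 20 rows; each row is the pose to reach, as a shift and turn from the pose commanded when the call began, along the tool's axes at that moment; what a row does not reach only later rows make up. A row lasts 1/10 s, in which the tool goes at most 50 mm and 8.59 degrees, less where a joint would pass 70% of its speed; a pose out of reach is approached as far as the arm can. A call with a gripper value outside its range is refused whole. The fingers move at their own pace and stop on an object; the grip force is fixed at half the most. Time passes only in rows, so rows that repeat a pose let the fingers close. It gives the time, the measured TCP pose, the force, the opening and the grip force at its end, in the units of the state.
- ctrl.read_state(): the state, without advancing time (a new reading comes with each control period).
- ctrl.get_image(name): name is "side" or "top"; returns the picture (384x512x3 uint8, red, green, blue); there is no depth.
- ctrl.camera_params(name): a dict with "fx", "fy", "cx", "cy" (pixels), "extrinsics" (4x4, takes a point from world to camera coordinates). Camera axes: x right, y down, z forward; pixel columns grow to the right and rows downward; lengths in mm; the calibration is good to about 2 mm. A picture is of the moment at which its call begins. camera_params takes no time and is no camera call.
- ctrl.finish_job(): hands the job in; it is judged then, once.
The state is a dict: "clock": time; "qpos": joint angles; "qd": joint speeds; "tau": joint torques, N m; "eef_pos": TCP position; "tool_rot": TCP orientation; "force": force on the tool from outside, world axes, zero at the start; "torque": the same for the moment, N m; "width": finger opening in mm; "gripper_force": force on a finger pad.
Only numpy, scipy, OpenCV 4.12 (cv2) and the standard library are available. Lean on these libraries where they do the work, as an engineer would, in place of code of your own. Each camera call takes 0.05 s, during which the arm holds its last target. There are 200 camera calls.

## Working session

There is one attempt and no reset: what is moved stays moved. The work goes in short steps, Python scripts to look and compute and a tool call to move; the robot and the scene stay as the last step left them, time stands still between calls to the robot, and variables do not carry over. Pictures are saved under pics/ and viewed, at most 10 in all, crops included, and the job is handed in when it is done.

Besides the shell and the picture viewer there is one more tool, called after ">>>" by a JSON object that holds its "method" and its "body", one argument or row to a line. jog_arm: Moves the arm, as the interface text tells. Its arguments: {"type":"object","properties":{"increments":{"type":"array","items":{"type":"number"}}},"required":["increments"]}

```bash
mkdir -p pics; python3 - <<'E'
from cell import ctrl
import cv2,json,numpy as np
for n in("top","side"):
    cv2.imwrite(f"pics/{n}0.png",cv2.cvtColor(ctrl.get_image(n),cv2.COLOR_RGB2BGR))
    p=ctrl.camera_params(n);print(n,p["fx"],p["fy"],p["cx"],p["cy"],np.round(p["extrinsics"],3).tolist())
s=ctrl.read_state();print(s)
E
```

```text
top 380.36755844748103 380.36755844748103 260.7606398562639 187.6815814230643 [[0.026, -1.0, -0.008, -27.051], [-0.998, -0.025, -0.065, 552.024], [0.064, 0.009, -0.998, 1431.011], [0.0, 0.0, 0.0, 1.0]]
side 377.9780855087606 377.9780855087606 255.8082563785298 189.75487654319807 [[-0.717, -0.696, 0.018, 389.284], [-0.414, 0.406, -0.815, 302.355], [0.56, -0.592, -0.58, 1006.436], [0.0, 0.0, 0.0, 1.0]]
{'clock': 0.1, 'qpos': array([ 1.26118854,  0.62926678,  0.03844807,  1.51824583, -0.02699891,
        0.9963292 , -0.01998843]), 'qd': array([ 0.00109861, -0.00070689,  0.00013131,  0.00010613, -0.00028295,
       -0.00105023,  0.00087495]), 'tau': array([ 2.42101953e-03, -5.64537656e+01,  1.23009738e+00, -1.93973565e+01,
        1.11591237e-02,  5.43626491e-03, -4.74225169e-05]), 'eef_pos': array([ 156.80236283, -630.22682266,  230.47969546]), 'tool_rot': array([-3.13986165e+00,  2.07967461e-05,  2.43817794e-01]), 'force': array([0.37074948, 0.19127127, 0.47181912]), 'torque': array([ 0.00930339, -0.00348359, -0.00630407]), 'gripper_force': 0.0, 'width': 85.46446291432669}
```

View pics/top0.png

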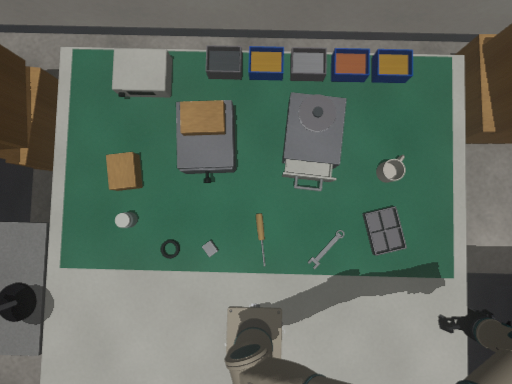

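View pics/side0.png

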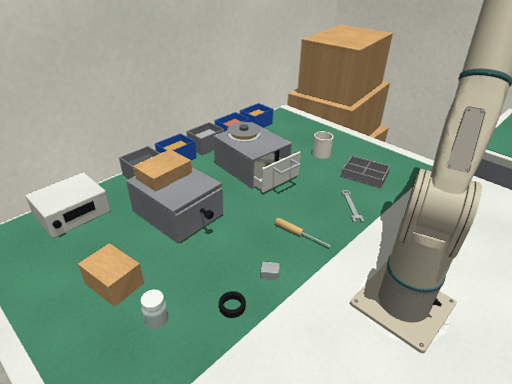

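The feeder (with reel) is on the right in the top view, around (315,130), with its bar near (309,188). The die unit with its knob is around (206,140). I'll enlarge both views.

```bash
python3 - <<'E'
import cv2,numpy as np
a=cv2.imread("pics/top0.png")[85:200,270:360];b=cv2.imread("pics/side0.png")[115:205,205:315]
a=cv2.resize(a,None,fx=5,fy=5,interpolation=cv2.INTER_CUBIC);b=cv2.resize(b,None,fx=3,fy=3,interpolation=cv2.INTER_CUBIC)
c=np.zeros((580,790,3),np.uint8);c[:575,:450]=a;c[:270,460:790]=b;cv2.imwrite("pics/c0.png",c)
E
```

```text
(no output)
```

View pics/c0.png

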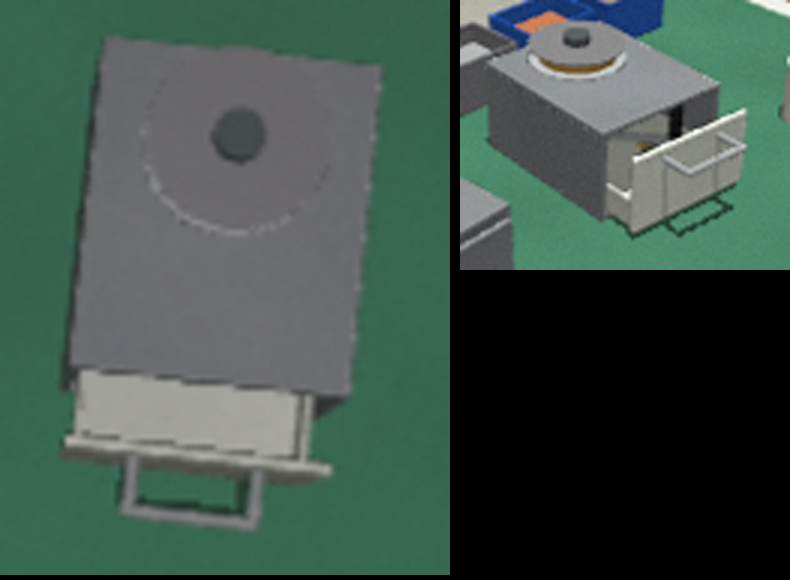

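Enlarged top view (crop pixels): the housing top's corners are (70,368), (349,397), (107,38) and (381,66). The bar's ends are (127,511) and (255,522), and the panel's top edge runs from (66,438) to (330,470).

```bash
cat > h.py <<'E'
from cell import ctrl
import numpy as np,cv2
from scipy.spatial.transform import Rotation as R
def unproj(n,uv,z):
    p=ctrl.camera_params(n);E=p["extrinsics"];d=E[:3,:3].T@[(uv[0]-p["cx"])/p["fx"],(uv[1]-p["cy"])/p["fy"],1]
    o=-E[:3,:3].T@E[:3,3];return o+d*(z-o[2])/d[2]
def proj(n,P):
    p=ctrl.camera_params(n);c=p["extrinsics"][:3,:3]@P+p["extrinsics"][:3,3]
    return np.array([p["fx"]*c[0]/c[2]+p["cx"],p["fy"]*c[1]/c[2]+p["cy"]])
def shot(n,name,box=None,k=1):
    a=cv2.cvtColor(ctrl.get_image(n),cv2.COLOR_RGB2BGR)
    if box: a=a[box[1]:box[3],box[0]:box[2]]
    cv2.imwrite(name,cv2.resize(a,None,fx=k,fy=k,interpolation=cv2.INTER_CUBIC))
def togo(P,rot):
    "shift (cm) and rotvec (deg) in tool axes from the current pose"
    s=ctrl.read_state();A=R.from_euler('xyz',s["tool_rot"]);B=R.from_euler('xyz',rot)
    return np.round(A.inv().apply(np.array(P)-s["eef_pos"])/10,2),np.round((A.inv()*B).as_rotvec(degrees=True),1)
E
python3 - <<'E'
from h import *
for (u,v),z in [((70,368),130),((349,397),130),((107,38),130),((381,66),130),((127,511),98),((255,522),98),((66,438),115),((330,470),115)]:
    print(np.round(unproj("top",(u/5+270-.4,v/5+85-.4),z)))
E
```

```text
[652. -92. 130.]
[ 636. -289.  130.]
[ 889. -113.  130.]
[ 874. -309.  130.]
[ 554. -137.   98.]
[ 548. -229.   98.]
[603. -91. 115.]
[ 585. -279.  115.]
```

```bash
python3 - <<'E'
from h import *
print(togo([551,-183,180],[np.pi,0,1.487]),togo([551,-183,79],[np.pi,0,1.487]))
E
```

```text
(array([ 49.05, -33.87,   5.11]), array([ -0.1,  -0.1, -71.2])) (array([ 49.05, -33.86,  15.21]), array([ -0.1,  -0.1, -71.2]))
```

>>> {"method": "jog_arm", "body": {
  "increments": [4, 4.1, -2.8, 0.4, 0, 0, -6, 4, 8.2, -5.6, 0.8, 0, 0, -12, 4, 12.3, -8.5, 1.3, 0, 0, -18, 4, 16.4, -11.3, 1.7, 0, 0, -24, 4, 20.4, -14.1, 2.1, 0, 0, -30, 4, 24.5, -16.9, 2.5, 0, 0, -36, 4, 28.6, -19.8, 3, 0, 0, -42, 4, 32.7, -22.6, 3.4, 0, 0, -48, 4, 36.8, -25.4, 3.8, 0, 0, -54, 4, 40.9, -28.2, 4.2, 0, 0, -60, 4, 45, -31, 4.7, 0, 0, -66, 4, 49.05, -33.87, 5.1, 0, 0, -71.2, 4, 49.05, -33.87, 5.1, 0, 0, -71.2, 4, 49.05, -33.87, 5.1, 0, 0, -71.2]
}}

```text
clock: 1.5
eef_pos: [551.4, -182.1, 179.7]
tool_rot: [-3.14, -0.001, 1.489]
force: [0.0, -0.9, -0.7]
width: 39.9
gripper_force: 0.0
```

>>> {"method": "jog_arm", "body": {
  "increments": [3.8, 0, 0, 2.5, 0, 0, 0, 3.8, 0, 0, 5, 0, 0, 0, 3.8, 0, 0, 7, 0, 0, 0, 3.8, 0, 0, 8.5, 0, 0, 0, 3.8, 0, 0, 10, 0, 0, 0, 3.8, 0, 0, 10, 0, 0, 0]
}}

```text
clock: 2.1
eef_pos: [548.4, -185.4, 78.4]
tool_rot: [-3.137, 0.0, 1.483]
force: [-0.5, -0.3, -0.5]
width: 38.0
gripper_force: 0.0
```

```bash
python3 - <<'E'
from h import *
shot("side","pics/s1.png",(205,85,335,205),5)
E
```

```text
(no output)
```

View pics/s1.png

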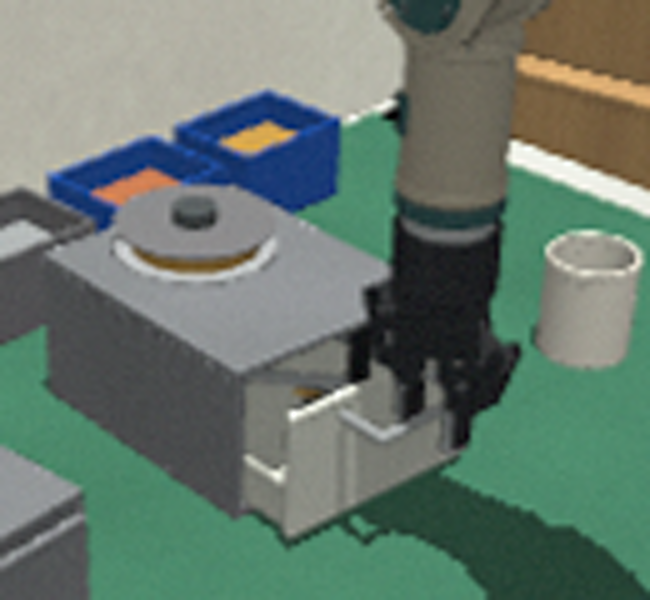

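The fingers straddle the bar (crop near (410,430)). Next I close them and pull.

>>> {"method": "jog_arm", "body": {
  "increments": [0, 0, 0, 0, 0, 0, 0, 0, 0, 0, 0, 0, 0, 0, 0, 0, 0, 0, 0, 0, 0, 0, 0, 0, 0, 0, 0, 0, 0, 0, 0, 0, 0, 0, 0, 0, 0, -1, 0, 0, 0, 0, 0, 0, -2, 0, 0, 0, 0, 0, 0, -3, 0, 0, 0, 0, 0, 0, -4, 0, 0, 0, 0, 0, 0, -5, 0, 0, 0, 0, 0, 0, -6, 0, 0, 0, 0, 0, 0, -7, 0, 0, 0, 0, 0, 0, -8, 0, 0, 0, 0]
}}

```text
clock: 3.45
eef_pos: [474.9, -177.7, 81.4]
tool_rot: [3.133, 0.001, 1.486]
force: [4.6, -0.6, -0.4]
width: 7.7
gripper_force: 59.7
```

>>> {"method": "jog_arm", "body": {
  "increments": [0, 0, -0.5, 0, 0, 0, 0, 0, 0, -1, 0, 0, 0, 0, 0, 0, -1.5, 0, 0, 0, 0, 0, 0, -2, 0, 0, 0, 0, 0, 0, -2.3, 0, 0, 0, 0, 0, 0, -2.6, 0, 0, 0, 0, 0, 0, -2.6, 0, 0, 0, 0]
}}

```text
clock: 4.15
eef_pos: [447.5, -175.4, 81.3]
tool_rot: [3.137, 0.001, 1.486]
force: [2.9, -1.9, 7.1]
width: 7.5
gripper_force: 60.5
```

>>> {"method": "jog_arm", "body": {
  "increments": [0, 0, -0.4, 0, 0, 0, 0, 0, 0, -0.8, 0, 0, 0, 0, 0, 0, -1.2, 0, 0, 0, 0, 0, 0, -1.2, 0, 0, 0, 0]
}}

```text
clock: 4.55
eef_pos: [447.5, -175.3, 81.5]
tool_rot: [3.115, 0.0, 1.488]
force: [24.4, -5.1, -18.9]
width: 7.8
gripper_force: 58.6
```

>>> {"method": "jog_arm", "body": {
  "increments": [0, 0, 0.5, 0, 0, 0, 0, 0, 0, 1, 0, 0, 0, 0, 3.8, 0, 1, 0, 0, 0, 0, 3.8, 0, 1, 0, 0, 0, 0, 3.8, 0, 1, 0, 0, 0, 0, 3.8, 0, 1, 0, 0, 0, 0, 3.8, 0, 1, 0, 0, 0, 0, 3.8, 0, 1, -2, 0, 0, 0, 3.8, 0, 1, -4, 0, 0, 0, 3.8, 0, 1, -6, 0, 0, 0, 3.8, 0, 1, -9, 0, 0, 0, 3.8, 0, 1, -12, 0, 0, 0, 3.8, 0, 1, -12, 0, 0, 0]
}}

```text
clock: 5.85
eef_pos: [445.8, -175.2, 203.6]
tool_rot: [3.135, 0.002, 1.486]
force: [0.3, -0.0, 0.2]
width: 38.2
gripper_force: 0.0
```

```bash
python3 - <<'E'
from h import *
shot("side","pics/s2.png",(205,85,335,205),5);print(ctrl.read_state()["eef_pos"])
F=R.from_euler('z',-0.084)
h=np.array([447.5,-175.3,95])
for t in (0,.45,.8):print(t,np.round(h+F.apply([193-100*np.cos(.7-t),20-100*np.sin(.7-t),0])))
for P in (h+[0,0,3],h+F.apply([116.5,-44.4,19]),h+F.apply([116.5,-44.4,-30])):print(proj("side",P),proj("top",P))
E
```

```text
[ 444.50275657 -175.03084611  201.87551183]
0 [ 560. -229.   95.]
0.45 [ 543. -188.   95.]
0.8 [ 543. -153.   95.]
[311.47464755 179.92901155] [305.18592066 216.66131222]
[296.42929662 158.37515886] [321.46458947 185.39492571]
[295.38693759 169.64415371] [319.44551128 186.33610538]
```

View pics/s2.png

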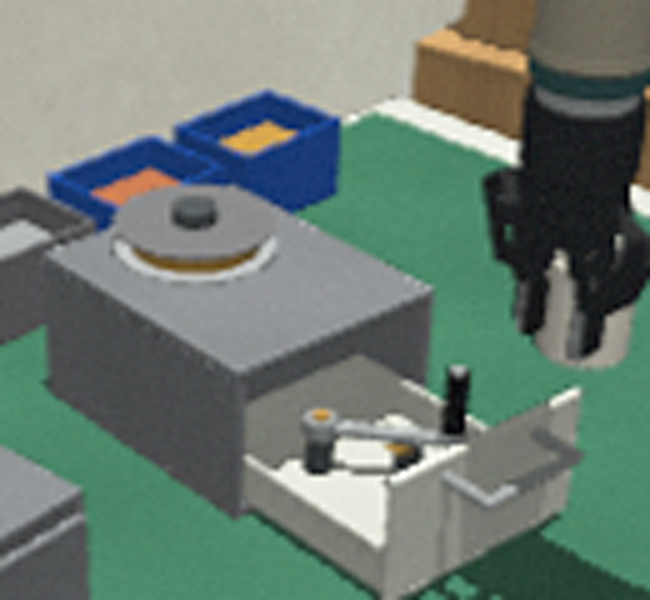

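The tray is out. The roller top is at crop (458,372), i.e. pixel (296.6,159.4), where I predicted (296.4,158.4), so the model holds.

```bash
python3 - <<'E'
from h import *
for z in(190,68):print(togo([560,-229,z],[np.pi,0,-.084]))
E
```

```text
(array([-4.4 , 11.96,  1.24]), array([ 0.2, -0.1, 90. ]))
(array([-4.38, 11.92, 13.44]), array([ 0.2, -0.1, 90. ]))
```

>>> {"method": "jog_arm", "body": {
  "increments": [4, -0.5, 1, 0.1, 0, 0, 8, 4, -0.9, 2, 0.2, 0, 0, 16, 4, -1.3, 3, 0.3, 0, 0, 24, 4, -1.7, 4, 0.4, 0, 0, 32, 4, -2.1, 5, 0.5, 0, 0, 40, 4, -2.5, 6.5, 0.6, 0, 0, 48, 4, -2.9, 8, 0.7, 0, 0, 56, 4, -3.3, 9, 0.8, 0, 0, 64, 4, -3.7, 10, 0.9, 0, 0, 72, 4, -4.1, 11, 1, 0, 0, 80, 4, -4.4, 11.95, 1.2, 0, 0, 88, 4, -4.4, 11.95, 1.2, 0, 0, 90, 4, -4.4, 11.95, 1.2, 0, 0, 90]
}}

```text
clock: 7.2
eef_pos: [557.9, -228.0, 187.0]
tool_rot: [-3.141, 0.003, -0.082]
force: [-0.3, 1.0, -1.1]
width: 40.1
gripper_force: 0.0
```

```bash
python3 - <<'E'
from h import *
print(togo([560,-229,68],[np.pi,0,-.084]))
E
```

```text
(array([ 0.26,  0.09, 11.9 ]), array([-0. ,  0.2,  0.1]))
```

>>> {"method": "jog_arm", "body": {
  "increments": [4, 0.2, 0.1, 2.5, 0, 0, 0, 4, 0.2, 0.1, 5, 0, 0, 0, 4, 0.2, 0.1, 7, 0, 0, 0, 4, 0.2, 0.1, 9, 0, 0, 0, 4, 0.2, 0.1, 10.5, 0, 0, 0, 4, 0.2, 0.1, 11.9, 0, 0, 0, 4, 0.2, 0.1, 11.9, 0, 0, 0]
}}

```text
clock: 7.9
eef_pos: [559.3, -229.1, 67.5]
tool_rot: [-3.14, 0.003, -0.084]
force: [-0.4, 0.6, 0.3]
width: 40.3
gripper_force: 0.0
```

```bash
python3 - <<'E'
from h import *
a=cv2.cvtColor(ctrl.get_image("side"),cv2.COLOR_RGB2BGR)[100:210,240:340]
b=cv2.cvtColor(ctrl.get_image("top"),cv2.COLOR_RGB2BGR)[130:240,270:350]
f=lambda m:cv2.resize(m,None,fx=4,fy=4,interpolation=cv2.INTER_CUBIC)
cv2.imwrite("pics/c3.png",np.hstack([f(a),f(b)]))
E
```

```text
(no output)
```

View pics/c3.png

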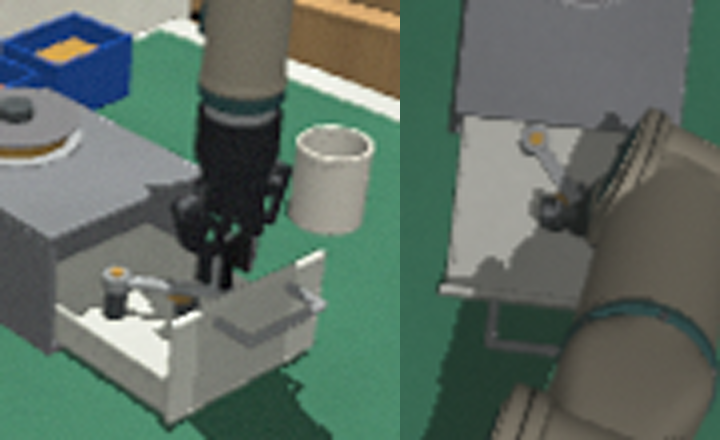

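The roller is caged between the fingers and the tray is out (side crop near (215,275)). Next I narrow the cage and follow the arc.

>>> {"method": "jog_arm", "body": {
  "increments": [2.6, 0, 0, 0, 0, 0, 0, 2.6, 0, 0, 0, 0, 0, 0, 2.6, -0.3, -0.6, 0, 0, 0, 0, 2.6, -0.6, -1.2, 0, 0, 0, 0, 2.6, -1.13, -2.05, 0, 0, 0, 0, 2.6, -1.5, -3, 0, 0, 0, 0, 2.6, -1.9, -3.9, 0, 0, 0, 0, 2.6, -2.1, -4.9, 0, 0, 0, 0, 2.6, -2.3, -5.8, 0, 0, 0, 0, 2.6, -2.3, -6.4, 0, 0, 0, 0, 2.6, -2.3, -7, 0, 0, 0, 0, 2.6, -2.3, -7, 0, 0, 0, 0]
}}

```text
clock: 9.2
eef_pos: [541.4, -160.2, 69.8]
tool_rot: [3.138, 0.003, -0.086]
force: [-4.2, -7.7, 3.5]
width: 25.9
gripper_force: 3.9
```

>>> {"method": "jog_arm", "body": {
  "increments": [2.6, -0.1, -0.2, 0, 0, 0, 0, 2.6, -0.2, -0.4, 0, 0, 0, 0, 2.6, -0.3, -0.6, 0, 0, 0, 0, 2.6, -0.3, -0.8, 0, 0, 0, 0, 2.6, -0.3, -0.8, 0, 0, 0, 0, 2.6, -0.3, -0.8, 0, 0, 0, 0]
}}

```text
clock: 9.8
eef_pos: [541.4, -153.0, 69.8]
tool_rot: [3.138, -0.002, -0.087]
force: [0.1, -8.3, -0.4]
width: 26.0
gripper_force: 3.9
```

>>> {"method": "jog_arm", "body": {
  "increments": [2.6, 0, -0.2, 0, 0, 0, 0, 2.6, 0, -0.4, 0, 0, 0, 0, 2.6, 0, -0.6, 0, 0, 0, 0, 2.6, 0, -0.6, 0, 0, 0, 0, 2.6, 0, -0.6, 0, 0, 0, 0]
}}

```text
clock: 10.3
eef_pos: [541.8, -147.2, 69.8]
tool_rot: [3.137, -0.002, -0.087]
force: [-0.3, -7.8, 0.0]
width: 26.1
gripper_force: 4.1
```

```bash
python3 - <<'E'
from h import *
print([np.round(ctrl.read_state()[k],1) for k in("eef_pos","force")])
a=cv2.cvtColor(ctrl.get_image("side"),cv2.COLOR_RGB2BGR)[100:210,240:340]
b=cv2.cvtColor(ctrl.get_image("top"),cv2.COLOR_RGB2BGR)[130:240,270:350]
f=lambda m:cv2.resize(m,None,fx=4,fy=4,interpolation=cv2.INTER_CUBIC)
cv2.imwrite("pics/c4.png",np.hstack([f(a),f(b)]))
E
```

```text
[array([ 541.8, -147.2,   69.8]), array([-0.3, -7.8,  0. ])]
```

View pics/c4.png

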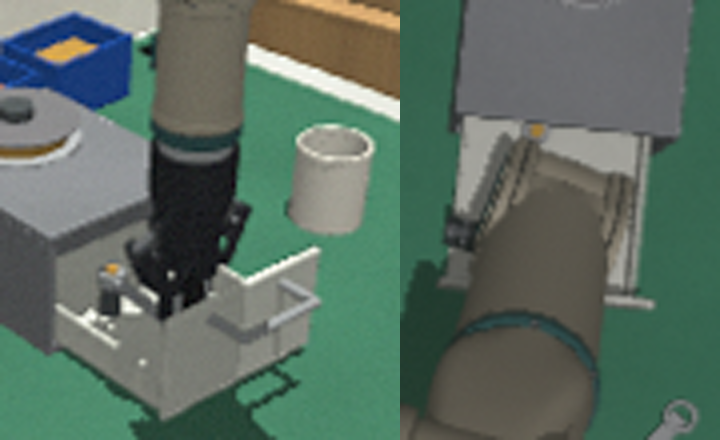

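The arm is pushed across, but the tray has crept in a few mm: its right panel corner moved about 1.3 px, from (321,163) to (320,162). I'll close on the roller and pull straight outward, since the arm now points almost along -x, to bring the tray back to its stop.

>>> {"method": "jog_arm", "body": {
  "increments": [2, 0, 0.1, 0, 0, 0, 0, 1, 0, 0.3, 0, 0, 0, 0, 0, 0, 0.3, 0, 0, 0, 0, 0, 0, 0.3, 0, 0, 0, 0, 0, 0, 0.3, 0, 0, 0, 0, 0, -0.2, 0.3, 0, 0, 0, 0, 0, -0.4, 0.3, 0, 0, 0, 0, 0, -0.6, 0.3, 0, 0, 0, 0, 0, -0.6, 0.3, 0, 0, 0, 0]
}}

```text
clock: 11.3
eef_pos: [537.5, -150.2, 70.3]
tool_rot: [3.137, -0.006, -0.087]
force: [3.5, -9.9, -0.7]
width: 16.5
gripper_force: 58.5
```

>>> {"method": "jog_arm", "body": {
  "increments": [0, -0.3, 0, 0, 0, 0, 0, 0, -0.6, -0.1, 0, 0, 0, 0, 0, -0.8, -0.2, 0, 0, 0, 0, 0, -0.8, -0.2, 0, 0, 0, 0, 0, -0.8, -0.2, 0, 0, 0, 0]
}}

```text
clock: 11.8
eef_pos: [534.5, -149.7, 70.4]
tool_rot: [3.134, -0.015, -0.088]
force: [12.6, -13.4, -11.8]
width: 16.5
gripper_force: 59.0
```

>>> {"method": "jog_arm", "body": {
  "increments": [0, 0.2, 0, 0, 0, 0, 0, 0, 0.3, 0, 0, 0, 0, 0, 0, 0.3, 0, 0, 0, 0, 0, 0, 0.3, 0, 0, 0, 0, 0]
}}

```text
clock: 12.2
eef_pos: [534.5, -149.7, 70.3]
tool_rot: [3.134, -0.009, -0.088]
force: [6.0, -13.4, -5.6]
width: 16.6
gripper_force: 60.1
```

```bash
python3 - <<'E'
from h import *
a=cv2.cvtColor(ctrl.get_image("side"),cv2.COLOR_RGB2BGR)[100:210,240:340]
b=cv2.cvtColor(ctrl.get_image("top"),cv2.COLOR_RGB2BGR)[130:240,270:350]
f=lambda m:cv2.resize(m,None,fx=4,fy=4,interpolation=cv2.INTER_CUBIC)
c=np.hstack([f(a),f(b)]);cv2.imwrite("pics/c5.png",c)
# shift of the handle/panel corner against the fully-out picture c3 and c4
for n in("c3","c4","c5"):
    m=cv2.imread(f"pics/{n}.png")
    t=cv2.imread("pics/c3.png")[255:320,285:330]
    r=cv2.matchTemplate(m[:,:400],t,cv2.TM_CCOEFF_NORMED);_,v,_,l=cv2.minMaxLoc(r);print(n,l,round(v,2))
E
```

```text
c3 (285, 255) 1.0
c4 (237, 271) 0.7
c5 (243, 275) 0.71
```

View pics/c5.png

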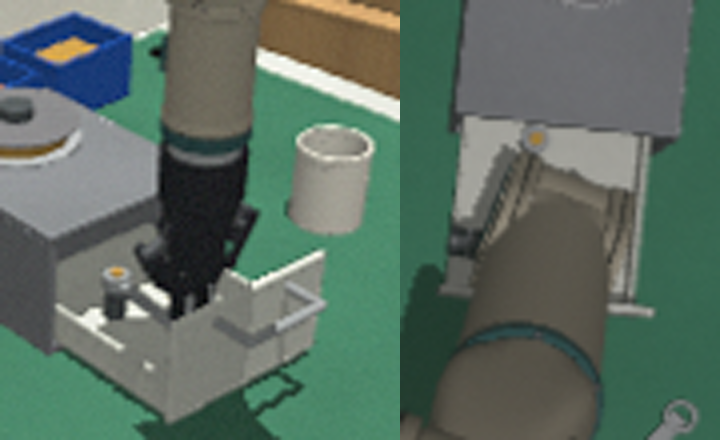

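The tray is back at its stop: the panel corner is at (325,252) and the pivot at (117,274), as in the fully-out picture. The arm is against its end stop, with the lateral force at 13 N against 8.5 N from the spring. The grip is steady, so I'm handing in.

```bash
python3 -c "
from cell import ctrl
s=ctrl.read_state();print(s['eef_pos'],s['force'],s['width'],s['gripper_force']);print(ctrl.finish_job())"
```

```text
[ 534.50170199 -149.74004091   70.37735346] [  6.10807363 -12.31497066  -4.72619749] 16.69847532777414 60.06684958934784
the job is handed in; nothing more can be done
None
```

I've handed the job in: the tray is out to its stop and the fingers hold the tensioner arm at its end stop, by force readings and pictures, but no verdict came back and I couldn't read the joint values directly.

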